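Fill the bush tray and light it for inspection

TASK

First stand the two loose bronze bushes in the two empty pockets of the blue tray (the ones with a white dot), right down on the bench like the four already there, and let go of them. Then draw the orange inspection torch up out of its charging stand, turn it to a slant about half-way between upright and level, and finish still holding it in the air with its lens about 10 cm from the tray and aimed at the tray's middle. Leave the four bushes already in the tray and everything else on the bench where they are.

Things in the scene. Friction and masses are not known exactly. Their poses are not given: they have to be found in the camera images.
- tray_mid (a point): middle of the top face of the blue nest tray, a fixed plate 150 mm (its x) by 98 mm (its y), 6 mm thick, lying on the bench; z up. It has six round through pockets of 29 mm diameter (the bench top is their floor) at x = -52, 0, +52 mm and y = -26, +26 mm from this point along the tray's axes
- dot1_mid (a point): centre of the flat white dot (25 mm across) on the bench top at the bottom of one of the two empty pockets; which pockets are empty varies
- dot2_mid (a point): centre of the flat white dot (25 mm across) on the bench top at the bottom of one of the two empty pockets; which pockets are empty varies
- bush_e_mid (a point): one of the two loose bronze bushes standing on the bench in front of the tray, an upright cylinder 24 mm in diameter, 22 mm tall (blind bore, 60 g); a seated bush stands 16 mm proud of the tray; origin at the middle of the bush, half-way up (11 mm above the surface it stands on), z along its axis
- bush_f_mid (a point): one of the two loose bronze bushes standing on the bench in front of the tray, an upright cylinder 24 mm in diameter, 22 mm tall (blind bore, 60 g); a seated bush stands 16 mm proud of the tray; origin at the middle of the bush, half-way up (11 mm above the surface it stands on), z along its axis
- bush_a_mid (a point): a bronze bush of the same size already standing in a tray pocket (not to be moved); origin at the middle of the bush, half-way up (11 mm above the surface it stands on), z along its axis
- bush_b_mid (a point): a bronze bush of the same size already standing in a tray pocket (not to be moved); origin at the middle of the bush, half-way up (11 mm above the surface it stands on), z along its axis
- bush_c_mid (a point): a bronze bush of the same size already standing in a tray pocket (not to be moved); origin at the middle of the bush, half-way up (11 mm above the surface it stands on), z along its axis
- bush_d_mid (a point): a bronze bush of the same size already standing in a tray pocket (not to be moved); origin at the middle of the bush, half-way up (11 mm above the surface it stands on), z along its axis
- torch_mid (a point): middle of the inspection torch, 140 mm long, about 100 g, round: an aluminium head 30 mm in diameter for the first 34 mm, then an orange body 24 mm in diameter up to the flat black tail. It starts lens down in the stand. Origin on its axis, 70 mm from either end; its z axis points from lens to tail (up at the start), the light shines along -z. Of the body, the last 98 mm stand free above the stand's rim at the start
- torch_lens (a point): centre of the torch's lens face, on its axis at the lens end, 70 mm along -z from torch_mid; same axes
- stand: fixed charging stand: a black foot 70 x 70 x 6 mm with a grey round cup, 41 mm outside, 33 mm inside, rim 50 mm above the bench, cup floor 8 mm above the bench; origin at the centre of its underside, z up. The torch stands loosely in the cup and must be lifted 42 mm or more to come clear
- bush_e: the loose bush of point bush_e_mid; origin at the centre of its underside
- bush_f: the loose bush of point bush_f_mid; origin at the centre of its underside
- torch: the torch of point torch_mid; origin at the centre of its lens face, z from lens to tail
- tray: the tray of point tray_mid; origin at the centre of its underside
- tape_roll: roll of black tape, 66 mm across, 18 mm high, lying beyond the stand (bystander)
- eraser_block: cork sanding block 52 x 68 x 24 mm, right of the stand (bystander)
- grease_tube: yellow tube 92 x 141 x 30 mm, right of the stand (bystander)
There are look-alikes about, which are no part of the job. Leave any black or turquoise look-alike of the bush_e alone. What is shaped like the bush_f but pink is not meant.

How it is judged:
By the outcome, as a careful person would: the job done as asked, in the order asked, and still so for the second after the job is handed in, while the arm keeps its last pose, push and grip.
It also fails if it takes over 54 s, if anything falls off the work surface, if the arm or the gripper's body presses on something with over 40 N, if the wrist force passes 120 N, or if a joint passes its speed limit or range.

ROBOT

A 6-joint arm with a two-finger parallel gripper is mounted at the origin on a cart in front of the work surface, level with it; the furniture and walls round the work are solid. World frame = base frame: x ahead of the robot, y to its left, z up, the work surface at z = 0. Lengths are in m, angles in rad, forces in N, time in s.
With the tool pointing down it reaches from about 0.275 to 0.725 m from the base axis. Payload 15.9 kg.
Tool frame: the origin (TCP) lies midway between the tips of the shut fingers; the grasp point (between the pads) lies 19 mm behind it; z points along the fingers, y is the line along which they close (so a half turn about z gives the same grasp; the last joint's range is limited). The gripper opens to 85 mm and grips with 20 to 120 N. Pads are 22 mm wide; open, the fingers measure 114 mm over their backs; the gripper's body (76 mm by 85 mm) begins 54 mm behind the grasp point. The pads swing forward as they close: fully open they stand 13 mm farther back than shut.
Start: joints at [-1.229, 0.213, -0.034, 1.323, 0, 1.571], TCP at [0.168, -0.471, 0.231] pointing down, gripper open.
Joint ranges: [-2.98, 2.98], [-0.74, 1.72], [-1.14, 1.35], [-2.1, 2.04], [-1.57, 1.44], [-3.14, 3.14]. Speed limits (rad/s): [1.89, 1.89, 2.39, 2.57, 3.14, 3.14].

INTERFACE

Orientations are given as a unit quaternion [x, y, z, w].
In Python, from bench import robot, vision, job, search_frame, landmark_of gives the robot as it stands.
- The arm moves only by the shell command python3 -m jog 'ROWS' [FORCE]. ROWS is JSON, a list that holds one entry, the list of rows, each a list of 5 numbers: the shift along the tool's x, y, z in mm, then the turn about the tool's z in degrees, then the opening, from -1 (shut) to 1 (fully open), so that 0 is half open. A call has 1 to 20 rows; each row shifts and turns the commanded pose from where the row before left it, along the tool's axes as they then stand; what a row does not reach is not made up. A row lasts 1/10 s, in which the tool goes at most 50 mm and 8.59 degrees, less where a joint would pass 70% of its speed; a pose out of reach is approached as far as the arm can. A call is refused whole if a number of a shift passes 50 or a number of a turn 8.59, either way. A call with a gripper value outside its range is refused whole. The fingers move at their own pace and stop on an object; FORCE is the grip in N (left out, the last holds). Time passes only in rows, so rows that do not move let the fingers close. It gives the time, the measured TCP pose, the force, the opening and the grip force at its end, in the units of the state.
- robot.observe(): the state, without advancing time (a new reading comes with each control period).
- vision.capture(name): name is "side" or "top" or "wrist"; returns a dict with "img" (384x512x3 uint8, blue, green, red), "range_z" (384x512 float32, m along the optical axis (not along the pixel's ray), 0 where there is no reading), "vertical_fov" (degrees; the focal length in pixels is half the picture's height over the tangent of half this angle, whatever the lens; pixels are square), "cx", "cy" (the principal point, pixels), "extrinsics" (4x4, takes a point from camera to world coordinates). Camera axes: x right, y up, looking along -z (the intrinsics and any distortion apply to the point x, -y, -z); pixel columns grow to the right and rows downward; lengths in m; the calibration is good to about 2 mm. A picture is of the moment at which its call begins.
- job.finish_job(): hands the job in; it is judged then, once.
Trained networks look in the newest picture that a camera, given by its name, has taken for a name from the list of things; names that differ only in an ending like _2 or _b are one class to them, and where a whole thing is asked for, a point or a joint stands for the part that bears it (a point fixed in the world has none). Each returns a list of dicts, best first, with "p" (0 to 1); they miss things now and then, are a little off and sometimes report something else, mostly with a low value. They report only what shows in the picture. A call takes as long as a camera call. They do not tell look-alikes from the thing itself.
- search_frame(target, camera): "box" ([left, top, right, bottom] in pixels, round what is visible of it).
- landmark_of(target, camera): "position" ([column, row] in pixels: a listed point, or the origin of a listed thing).
The state is a dict: "t": time; "joints": joint angles; "qvel": joint speeds; "joint_torque": joint torques, N m; "eef_pos": TCP position; "tcp_rot": TCP orientation; "ft_force": force on the tool from outside, world axes, zero at the start; "torque": the same for the moment, N m; "grip_width": finger opening in m; "grasp_force": force on a finger pad.
Only numpy, scipy, OpenCV 4.12 (cv2) and the standard library are available. Lean on these libraries where they do the work, as an engineer would, in place of code of your own. Each camera call takes 0.05 s, during which the arm holds its last target. There are 200 camera calls.

## Working session

There is one attempt and no reset: what is moved stays moved. The work goes in short steps, Python scripts to look and compute and a shell command to move; the robot and the scene stay as the last step left them, time stands still between calls to the robot, and variables do not carry over. Pictures are saved under pics/ and viewed, at most 10 in all, crops included, and the job is handed in when it is done.

```bash
mkdir -p pics; cat > h.py <<'E'
import numpy as np, cv2
from bench import robot, vision, job, search_frame, landmark_of
from scipy.spatial.transform import Rotation as R
def K(c):
    f=192/np.tan(np.radians(c["vertical_fov"])/2); return f
def ray(c,u,v):
    f=K(c); d=np.array([(u-c["cx"])/f,-(v-c["cy"])/f,-1.]); T=np.array(c["extrinsics"]); return T[:3,3],T[:3,:3]@d
def at_z(c,u,v,z):
    o,d=ray(c,u,v); return o+d*(z-o[2])/d[2]
def deproj(c,u,v):
    o,d=ray(c,u,v); return o+d*c["range_z"][int(round(v)),int(round(u))]
E
python3 - <<'E'
from h import *
np.set_printoptions(precision=4,suppress=True)
Z=dict(tray_mid=.006,dot1_mid=0,bush_e_mid=.011,bush_a_mid=.011,torch_mid=.078,stand=0,torch_lens=.008,tape_roll=0,eraser_block=0,grease_tube=0)
for n in ("top","side"):
    c=vision.capture(n); cv2.imwrite(f"pics/{n}0.png",c["img"])
    print(n,[k for k in c],c["vertical_fov"],c["cx"],c["cy"],np.array(c["extrinsics"]))
    for k,z in Z.items():
        for d in landmark_of(k,n)[:7]:
            u,v=d["position"]; print(k,round(d["p"],2),np.round([u,v]),at_z(c,u,v,z))
print(robot.observe())
E
```

```text
top ['img', 'range_z', 'vertical_fov', 'cx', 'cy', 'extrinsics'] 47.50769835951005 249.147194116209 191.22261753907785 [[ 0.0557  0.9722 -0.2274  0.3199]
 [-0.9984  0.0552 -0.0087 -0.3349]
 [ 0.0041  0.2275  0.9738  1.0669]
 [ 0.      0.      0.      1.    ]]
tray_mid 0.6 [209. 187.] [ 0.5725 -0.2246  0.006 ]
tray_mid 0.4 [130. 240.] [ 0.4308 -0.0422  0.006 ]
dot1_mid 0.62 [211. 262.] [ 0.3886 -0.2421  0.    ]
dot1_mid 0.5 [195. 164.] [ 0.6315 -0.1841  0.    ]
dot1_mid 0.38 [286. 207.] [ 0.5341 -0.4188  0.    ]
bush_e_mid 0.51 [199. 232.] [ 0.4576 -0.2088  0.011 ]
bush_e_mid 0.5 [226. 241.] [ 0.4397 -0.277   0.011 ]
bush_a_mid 0.57 [216. 165.] [ 0.6286 -0.2379  0.011 ]
torch_mid 0.69 [289. 210.] [ 0.5104 -0.4206  0.078 ]
torch_mid 0.63 [344. 222.] [ 0.4896 -0.5472  0.078 ]
torch_mid 0.34 [208. 263.] [ 0.3811 -0.2435  0.078 ]
stand 0.95 [285. 211.] [ 0.5227 -0.418   0.    ]
stand 0.6 [288. 215.] [ 0.5145 -0.4255  0.    ]
stand 0.52 [194. 166.] [ 0.6282 -0.1828  0.    ]
torch_lens 0.54 [287. 215.] [ 0.5116 -0.4212  0.008 ]
tape_roll 0.6 [286. 154.] [ 0.6729 -0.4137  0.    ]
tape_roll 0
[... 843 characters left out ...]
roll 0.55 [222. 179.] [ 0.6839 -0.4213  0.    ]
eraser_block 0.69 [328. 186.] [ 0.3999 -0.5133  0.    ]
grease_tube 0.9 [299. 169.] [ 0.5015 -0.5656  0.    ]
grease_tube 0.22 [304. 253.] [ 0.3803 -0.2374  0.    ]
{'t': 1.1, 'joints': array([-1.229 ,  0.2129, -0.0344,  1.3235,  0.    ,  1.5708]), 'qvel': array([-0.0002, -0.0002,  0.0029, -0.0008, -0.0018, -0.0008]), 'joint_torque': array([ -0.0043, -68.5959,  48.7328,   0.0014,  -0.0005,  -0.    ]), 'eef_pos': array([ 0.1676, -0.471 ,  0.2313]), 'tcp_rot': array([0.9854, 0.1701, 0.    , 0.    ]), 'ft_force': array([ 0.7038, -0.6858,  0.3584]), 'torque': array([ 0.0084, -0.001 ,  0.0242]), 'grasp_force': 0.0, 'grip_width': 0.08556815062483572}
```

```bash
python3 - <<'E'
import cv2
a=cv2.imread("pics/top0.png")[110:310,120:390]; cv2.imwrite("pics/top0c.png",cv2.resize(a,None,fx=2.9,fy=2.9,interpolation=cv2.INTER_CUBIC))
a=cv2.imread("pics/side0.png")[120:290,160:370]; cv2.imwrite("pics/side0c.png",cv2.resize(a,None,fx=3.5,fy=3.5,interpolation=cv2.INTER_CUBIC))
E
```

```text
(no output)
```

View pics/top0c.png

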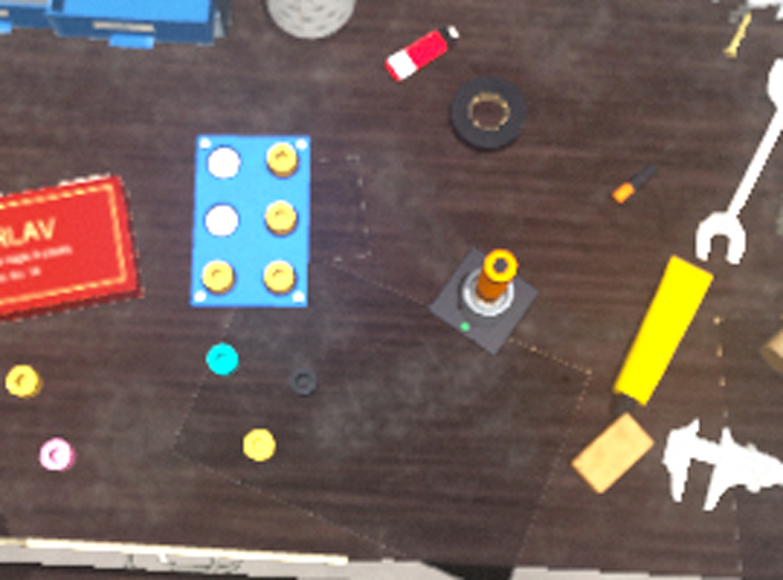

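View pics/side0c.png

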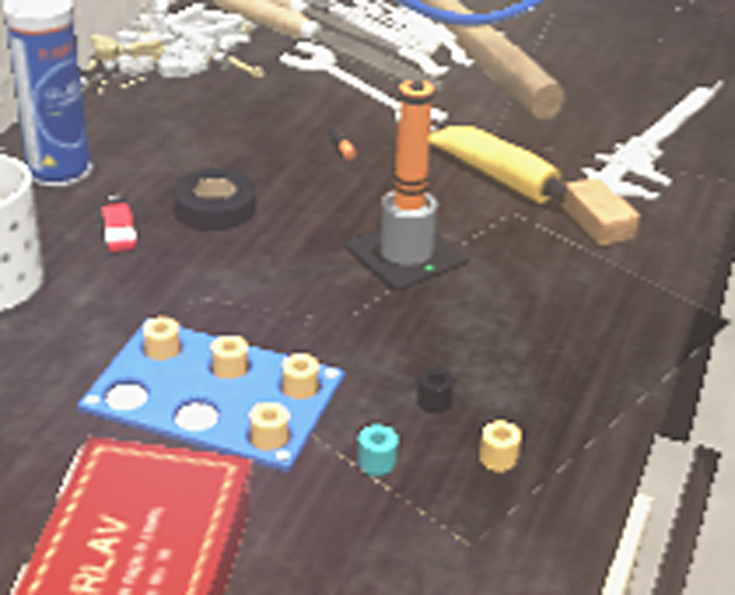

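Top crop (2.9×, offset 120,110): empty pockets at crop (224,162) and (222,219), i.e. tray's left row, far and middle. The loose bronze bushes are at (259,444) and (22,380). Turquoise (222,359), black (302,381) and pink (57,455) are look-alikes. The torch is in its stand at about (495,275), and a red box lies left of the tray. The side view agrees.

```bash
python3 - <<'E'
from h import *
np.set_printoptions(precision=4,suppress=True)
c=vision.capture("top"); hsv=cv2.cvtColor(c["img"],cv2.COLOR_BGR2HSV)
def blobs(m,lo,hi,z,t):
    n,l,s,ce=cv2.connectedComponentsWithStats(m.astype(np.uint8))
    for i in range(1,n):
        if lo<s[i,4]<hi: print(t,s[i,4],ce[i],at_z(c,*ce[i],z))
H,S,V=cv2.split(hsv)
roi=np.zeros_like(H,bool); roi[140:290,110:250]=1
blobs(roi&(H>12)&(H<32)&(S>90)&(V>110),20,300,.018,"bronze")
blobs(roi&(S<60)&(V>190),30,300,.0,"white")
m=(roi&(H>98)&(H<115)&(S>100)&(V>80)).astype(np.uint8)
cn=max(cv2.findContours(m,0,2)[0],key=cv2.contourArea); 
P=np.array([at_z(c,*p[0],.006)[:2] for p in cn],np.float32); print("tray",cv2.minAreaRect(P))
print("redbox",[deproj(c,u,v) for u,v in [(140,200),(160,190),(150,210)]])
for u,v in [(292,202),(293,201)]: print("tail",deproj(c,u,v), at_z(c,u,v,.148))
E
```

```text
bronze 78 [216.9615 165.1923] [ 0.627  -0.2414  0.018 ]
bronze 83 [216.4699 185.1687] [ 0.5756 -0.2439  0.018 ]
bronze 34 [114.7647 192.7647] [0.5421 0.0047 0.018 ]
bronze 81 [195.0123 205.4321] [ 0.5216 -0.1952  0.018 ]
bronze 80 [215.9125 205.55  ] [ 0.5242 -0.2463  0.018 ]
bronze 122 [127.9016 241.2049] [ 0.4252 -0.0417  0.018 ]
bronze 107 [208.9813 262.9813] [ 0.3845 -0.24    0.018 ]
white 90 [196.7889 165.6667] [ 0.6281 -0.1887  0.    ]
white 92 [196.0761 185.587 ] [ 0.576  -0.1912  0.    ]
white 73 [138.726  266.4932] [ 0.3678 -0.07    0.    ]
tray ((0.5771846175193787, -0.2171766608953476), (0.1523917019367218, 0.10055288672447205), 2.896864414215088)
redbox [array([ 0.5214, -0.0674,  0.0486]), array([ 0.5488, -0.1121,  0.0473]), array([ 0.4986, -0.0939,  0.0492])]
tail [ 0.5159 -0.4201  0.148 ] [ 0.5159 -0.4201  0.148 ]
tail [ 0.5181 -0.4221  0.1486] [ 0.5182 -0.4222  0.148 ]
```

```bash
python3 -m jog '[[[40,-20.7,0,0,0],[40,-20.7,0,0,0],[40,-20.7,0,0,0],[40,-20.7,0,0,0],[40,-20.7,0,0,0],[40,-20.7,0,0,0],[41.8,-20.8,0,0,0],[0,0,40,8.35,0],[0,0,40,8.35,0],[0,0,0,0,0],[0,0,0,0,0]]]' 40
python3 - <<'E'
from h import *
np.set_printoptions(precision=4,suppress=True)
c=vision.capture("wrist"); cv2.imwrite("pics/w1.png",c["img"])
o=robot.observe(); print(o["eef_pos"],o["joints"],R.from_quat(o["tcp_rot"]).as_matrix()[:,:2])
for n,z in (("bush_e_mid",.011),):
  for d in landmark_of(n,"wrist")[:5]: print(n,d["p"],d["position"],at_z(c,*d["position"],z))
E
```

```text
t: 2.25
eef_pos: [0.3843, -0.24, 0.1522]
tcp_rot: [1.0, 0.027, -0.0, -0.0]
ft_force: [1.0, -1.2, 1.2]
grip_width: 0.0427
grasp_force: 0.0
[ 0.385  -0.2406  0.153 ] [-0.5585  0.1485 -0.3134  1.1074  0.      2.5289] [[ 0.9985  0.0541]
 [ 0.0541 -0.9985]
 [ 0.0012  0.0008]]
bush_e_mid 0.93 [230.3, 115.7] [ 0.4545 -0.209   0.011 ]
bush_e_mid 0.73 [260.5, 179.7] [ 0.3893 -0.2435  0.011 ]
bush_e_mid 0.65 [292.0, 132.4] [ 0.4414 -0.273   0.011 ]
```

View pics/w1.png

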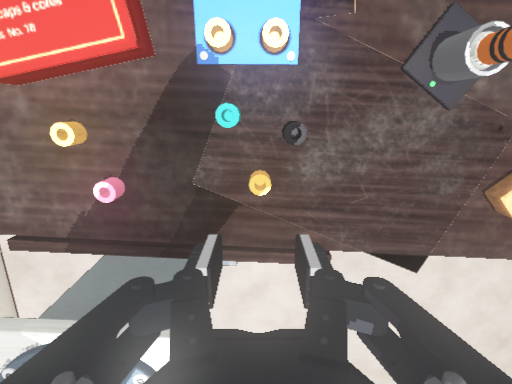

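Wrist view: loose bronze bush at (260,183), almost on the finger mid-line, with turquoise (228,115), black (294,133) and pink (109,190) apart from it. Refining with depth on this frame.

```bash
cat >> h.py <<'E'
def cyl(c,box,zr,hs=None):
    """centre of the min enclosing circle of depth points in a pixel box within a z range"""
    l,t,r,b=box; P=[]
    for v in range(t,b):
        for u in range(l,r):
            if c["range_z"][v,u]>0:
                p=deproj(c,u,v)
                if zr[0]<p[2]<zr[1]: P.append(p)
    P=np.array(P); ce,rad=cv2.minEnclosingCircle(P[:,:2].astype(np.float32)); return np.array(ce),rad,len(P),P[:,2].max(),np.median(P[:,:2],0)
E
python3 - <<'E'
from h import *
np.set_printoptions(precision=4,suppress=True)
c=vision.capture("wrist")
print("e",cyl(c,(240,160,282,205),(.017,.03)), cyl(c,(240,160,282,205),(.006,.03)))
print("f",cyl(c,(40,112,95,155),(.017,.03)), cyl(c,(40,112,95,155),(.006,.03)))
print("bench",deproj(c,340,190)[2])
c=vision.capture("top")
print("e",cyl(c,(200,254,218,272),(.015,.03)))
print("f",cyl(c,(118,232,137,250),(.015,.03)))
E
```

```text
e (array([ 0.3867, -0.243 ]), 0.011952947825193405, 308, np.float64(0.024160291632250586), array([ 0.3872, -0.2427])) (array([ 0.3868, -0.243 ]), 0.012034527957439423, 382, np.float64(0.024160291632250586), array([ 0.3878, -0.2427]))
f (array([ 0.4281, -0.0437]), 0.012253260239958763, 434, np.float64(0.024246631726450196), array([ 0.4282, -0.045 ])) (array([ 0.428 , -0.0438]), 0.012302945367991924, 659, np.float64(0.024246631726450196), array([ 0.4282, -0.0474]))
bench 0.00024391189440237104Traceback (most recent call last):
  File "<stdin>", line 8, in <module>
  File "h.py", line 20, in cyl
    P=np.array(P); ce,rad=cv2.minEnclosingCircle(P[:,:2].astype(np.float32)); return np.array(ce),rad,len(P),P[:,2].max(),np.median(P[:,:2],0)
                                                 ~^^^^^^
IndexError: too many indices for array: array is 1-dimensional, but 2 were indexed
```

```bash
python3 -m jog '[[[1.6,2.5,40,0,0],[0,0,40,0,0],[0,0,40,0,0],[0,0,14,0,0],[0,0,9.5,0,0],[0,0,0,0,0],[0,0,0,0,-1],[0,0,0,0,-1],[0,0,0,0,-1],[0,0,0,0,-1]]]' 40
python3 -m jog '[[[0,0,-25,0,-1],[0,0,-45,0,-1],[0,0,0,0,-1]]]'
```

```text
t: 3.45
eef_pos: [0.3871, -0.2431, 0.0093]
tcp_rot: [1.0, 0.025, 0.001, 0.001]
ft_force: [-0.4, 0.4, 5.0]
grip_width: 0.0219
grasp_force: 38.9
t: 3.75
eef_pos: [0.3891, -0.2442, 0.0835]
tcp_rot: [1.0, 0.025, 0.003, 0.002]
ft_force: [-0.2, -0.1, -1.4]
grip_width: 0.022
grasp_force: 39.4
```

```bash
python3 -m jog '[[[38,-15.7,-25,0,-1],[38,-15.7,-25,0,-1],[38,-15.7,-20,0,-1],[0,0,0,0,-1],[0,0,0,0,-1]]]'
cat > pk.py <<'E'
from h import *
np.set_printoptions(precision=4,suppress=True)
import sys
c=vision.capture("wrist"); cv2.imwrite(sys.argv[1],c["img"])
o=robot.observe(); M=R.from_quat(o["tcp_rot"]).as_matrix(); print(o["eef_pos"],np.degrees(np.arctan2(M[1,0],M[0,0])),M[:,2])
Z=np.full((384,512),np.nan); X=np.zeros((384,512,3))
vv,uu=np.mgrid[0:384,0:512]; f=K(c); T=np.array(c["extrinsics"])
D=np.stack([(uu-c["cx"])/f,-(vv-c["cy"])/f,-np.ones_like(uu)],-1)*c["range_z"][...,None]
X=D@T[:3,:3].T+T[:3,3]
H,S,V=cv2.split(cv2.cvtColor(c["img"],cv2.COLOR_BGR2HSV))
w=((S<70)&(V>170)).astype(np.uint8)
n,l,s,ce=cv2.connectedComponentsWithStats(w)
for i in range(1,n):
    p=X[l==i]
    if s[i,4]>150 and .45<np.median(p[:,0])<.7 and abs(np.median(p[:,2]))<.012 and -.3<np.median(p[:,1])<-.14:
        q=np.array([at_z(c,u,v,0)[:2] for v,u in np.argwhere(l==i)],np.float32); e=cv2.minEnclosingCircle(q)
        print("dot",s[i,4],ce[i],np.array(e[0]),e[1],np.median(p[:,2]))
for z0,name in ((.017,"bush"),):
    m=((X[...,2]>.017)&(X[...,2]<.026)&(H>8)&(H<32)&(S>80)).astype(np.uint8)
    n,l,s,ce=cv2.connectedComponentsWithStats(m)
    for i in range(1,n):
        if s[i,4]>100:
            e=cv2.minEnclosingCircle(X[l==i][:,:2].astype(np.float32)); print(name,s[i,4],ce[i],np.array(e[0]),e[1],X[l==i][:,2].max())
m=((H>98)&(H<118)&(S>100)&(X[...,2]<.012)&(X[...,2]>-.002)).astype(np.uint8)
cn=max(cv2.findContours(m,0,2)[0],key=cv2.contourArea)[:,0]
print("tray",cv2.minAreaRect(np.array([at_z(c,u,v,.006)[:2] for u,v in cn],np.float32)))
E
python3 pk.py pics/w2.png
```

```text
t: 4.25
eef_pos: [0.4986, -0.1894, 0.1486]
tcp_rot: [1.0, 0.026, 0.001, 0.0]
ft_force: [-0.2, 0.4, -1.5]
grip_width: 0.022
grasp_force: 39.4
[ 0.4975 -0.1896  0.148 ] 2.915919317538487 [ 0.0001 -0.0002 -1.    ]
dot 646 [265.9536  52.2136] [ 0.6302 -0.1914] 0.013384444639086723 0.001113725889205025
dot 531 [265.3992 108.3239] [ 0.578  -0.1942] 0.01317103672772646 0.0011907245201344674
bush 153 [262.9739 166.9346] [ 0.5248 -0.1963] 0.011257998645305634 0.023668531395848735
bush 325 [124.0092 241.1631] [ 0.4282 -0.0434] 0.012504234910011292 0.02489268715040538
tray ((0.5793012976646423, -0.22000622749328613), (0.14935465157032013, 0.09883122146129608), 2.9777004718780518)
```

View pics/w2.png

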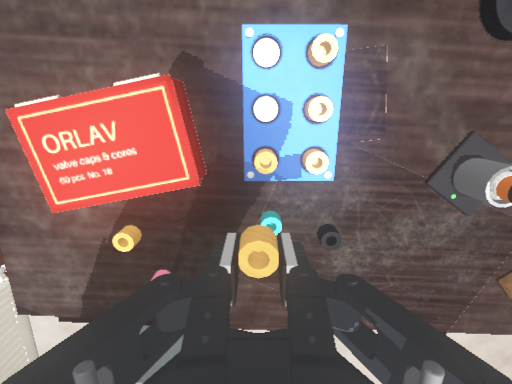

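Wrist view: held bush upright between the fingers at (259,250). Empty pockets with white dots at (266,52) and (265,108); measured tray and dots agree to under 0.5 mm. Check the held bush's offset from the TCP.

```bash
python3 - <<'E'
from h import *
np.set_printoptions(precision=4,suppress=True)
c=vision.capture("wrist"); o=robot.observe()["eef_pos"]
for zr in ((.157,.166),(.145,.166)): 
    r=cyl(c,(242,224,277,280),zr); print(r, r[0]-o[:2])
E
```

```text
(array([ 0.4971, -0.1914]), 0.012393485754728317, 990, np.float64(0.16242013370908773), array([ 0.4984, -0.1913])) [ 0.0002 -0.0016]
(array([ 0.4973, -0.191 ]), 0.012426096946001053, 1510, np.float64(0.16242013370908773), array([ 0.5009, -0.1911])) [ 0.0004 -0.0012]
```

```bash
python3 -m jog '[[[43.9,2.3,0,0,-1],[43.9,2.3,0,0,-1],[43.9,2.4,0,0,-1],[0,0,40,0,-1],[0,0,40,0,-1],[0,0,30,0,-1],[0,0,0,0,-1],[0,0,0,0,-1]]]'
python3 -m jog '[[[0,0,9,0,-1],[0,0,9,0,-1],[0,0,8,0,-1],[0,0,2,0,-1],[0,0,0,0,-1],[0,0,0,0,-1]]]'
```

```text
t: 5.15
eef_pos: [0.6289, -0.1906, 0.0385]
tcp_rot: [1.0, 0.025, -0.0, -0.0]
ft_force: [1.2, 0.1, 1.2]
grip_width: 0.0222
grasp_force: 39.5
t: 5.75
eef_pos: [0.6296, -0.19, 0.0099]
tcp_rot: [1.0, 0.025, 0.0, 0.0]
ft_force: [1.6, -0.1, 0.0]
grip_width: 0.022
grasp_force: 39.6
```

```bash
python3 -m jog '[[[0,0,0.7,0,-1],[0,0,0,0,-0.2],[0,0,0,0,-0.2],[0,0,0,0,-0.2],[0,0,-20,0,-0.2],[0,0,-40,0,-0.2],[0,0,-50,0,-0.2],[-38.8,-31.6,0,0,0],[-38.8,-31.6,0,0,0],[-38.8,-31.6,0,0,0],[-38.8,-31.6,0,0,0],[-38.6,-31.8,0,0,0],[0,0,25,0,0],[0,0,40,0,0],[0,0,0,0,0],[0,0,0,0,0]]]'
python3 - <<'E'
from h import *
np.set_printoptions(precision=4,suppress=True)
c=vision.capture("wrist"); cv2.imwrite("pics/w3.png",c["img"]); print(robot.observe()["eef_pos"])
for d in landmark_of("bush_e_mid","wrist")[:4]: print(d["p"],d["position"],at_z(c,*d["position"],.011))
E
```

```text
t: 7.35
eef_pos: [0.4279, -0.0419, 0.0547]
tcp_rot: [1.0, 0.025, -0.001, -0.0]
ft_force: [-0.5, -0.3, 0.5]
grip_width: 0.0429
grasp_force: 0.0
[ 0.4288 -0.042   0.0553]
0.84 [485.4, 194.0] [ 0.4559 -0.2072  0.011 ]
```

View pics/w3.png

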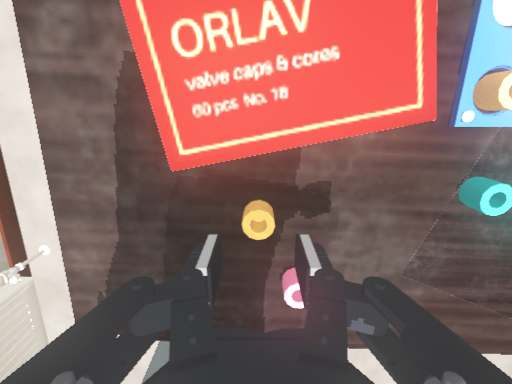

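Wrist view: second bronze bush at (258,220), centred between the fingertips (213 and 302); pink one clear at (295,290). Descend and grip.

```bash
python3 -m jog '[[[0,0,35,0,0],[0,0,10.5,0,0],[0,0,0,0,0],[0,0,0,0,-1],[0,0,0,0,-1],[0,0,0,0,-1],[0,0,0,0,-1]]]' 40
python3 -m jog '[[[0,0,-25,0,-1],[0,0,-45,0,-1],[0,0,-50,0,-1],[0,0,0,0,-1],[0,0,0,0,-1]]]'
python3 - <<'E'
from h import *
np.set_printoptions(precision=4,suppress=True)
c=vision.capture("wrist"); o=robot.observe()["eef_pos"]; z=o[2]
for zr in ((z+.009,z+.018),(z-.003,z+.018)): 
    r=cyl(c,(242,224,277,280),zr); print(r, o, r[0]-o[:2])
E
```

```text
t: 8.15
eef_pos: [0.429, -0.042, 0.01]
tcp_rot: [1.0, 0.025, 0.001, 0.0]
ft_force: [-2.4, -0.8, 4.6]
grip_width: 0.022
grasp_force: 38.9
t: 8.65
eef_pos: [0.4294, -0.042, 0.1305]
tcp_rot: [1.0, 0.025, 0.002, 0.0]
ft_force: [1.3, -0.2, -1.5]
grip_width: 0.0218
grasp_force: 39.4
(array([ 0.4286, -0.0434]), 0.012349668890237808, 1023, np.float64(0.14449207884267415), array([ 0.4301, -0.0436])) [ 0.4284 -0.0419  0.1292] [ 0.0002 -0.0015]
(array([ 0.4286, -0.0434]), 0.012364514172077179, 1519, np.float64(0.14449207884267415), array([ 0.4324, -0.0435])) [ 0.4284 -0.0419  0.1292] [ 0.0002 -0.0015]
```

```bash
python3 -m jog '[[[35.3,39.5,0,0,-1],[35.3,39.5,0,0,-1],[35.3,39.5,0,0,-1],[35.3,39.6,0,0,-1],[0,0,0,0,-1],[0,0,45,0,-1],[0,0,45,0,-1],[0,0,0,0,-1],[0,0,0,0,-1]]]'
python3 -m jog '[[[0,0,9,0,-1],[0,0,9,0,-1],[0,0,9,0,-1],[0,0,2.5,0,-1],[0,0,0,0,-1],[0,0,0,0,-1]]]'
```

```text
t: 9.6
eef_pos: [0.5679, -0.1837, 0.0386]
tcp_rot: [1.0, 0.025, -0.001, -0.0]
ft_force: [0.5, -0.3, 0.6]
grip_width: 0.022
grasp_force: 39.5
t: 10.2
eef_pos: [0.571, -0.1851, 0.0121]
tcp_rot: [1.0, 0.025, 0.003, 0.001]
ft_force: [-4.4, -0.1, 32.8]
grip_width: 0.0221
grasp_force: 50.4
```

```bash
python3 -m jog '[[[0,0,-30,0,-1],[0,0,-50,0,-1],[0,0,-40,0,-1],[0,0,0,0,-1],[0,0,0,0,-1]]]'
python3 - <<'E'
from h import *
np.set_printoptions(precision=4,suppress=True)
c=vision.capture("wrist"); cv2.imwrite("pics/w4.png",c["img"]);o=robot.observe()["eef_pos"]; z=o[2]
for zr in ((z+.006,z+.022),(z-.006,z+.022)): 
    r=cyl(c,(242,224,277,280),zr); print(r, o, r[0]-o[:2])
E
```

```text
t: 10.7
eef_pos: [0.5694, -0.1843, 0.1299]
tcp_rot: [1.0, 0.025, 0.001, 0.0]
ft_force: [-0.1, 0.6, -0.5]
grip_width: 0.0219
grasp_force: 46.7
(array([ 0.5692, -0.1866]), 0.01229960285127163, 1276, np.float64(0.14742057914540718), array([ 0.5712, -0.1858])) [ 0.5686 -0.1841  0.1286] [ 0.0005 -0.0025]
(array([ 0.5691, -0.1865]), 0.012304754927754402, 1647, np.float64(0.14742057914540718), array([ 0.5732, -0.1858])) [ 0.5686 -0.1841  0.1286] [ 0.0005 -0.0025]
```

View pics/w4.png

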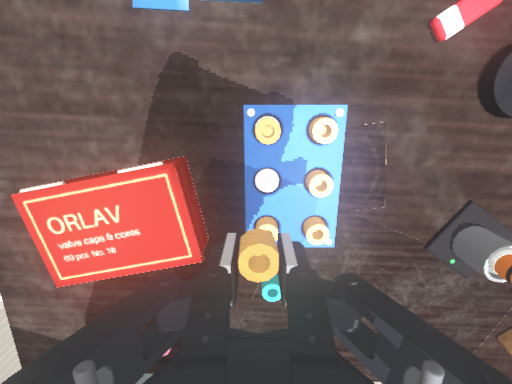

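Wrist view: first bush sits in the far-left pocket (267,130); the middle-left pocket is still empty (267,181). My lateral move had been clipped, so the held bush stopped on the tray and slid 3 mm up in the grip. Nothing else shifted. Correcting by about 8.4 mm in tool x and y.

```bash
python3 -m jog '[[[8.4,8.4,0,0,-1],[0,0,0,0,-1],[0,0,30,0,-1],[0,0,30,0,-1],[0,0,30,0,-1],[0,0,10,0,-1],[0,0,0,0,-1],[0,0,0,0,-1]]]'
```

```text
t: 11.55
eef_pos: [0.5779, -0.1922, 0.03]
tcp_rot: [1.0, 0.025, 0.0, 0.0]
ft_force: [-0.6, -0.5, -0.4]
grip_width: 0.0218
grasp_force: 46.7
```

```bash
python3 - <<'E'
from h import *
for i in range(2):
    vision.capture("wrist"); print(robot.observe()["eef_pos"])
E
```

```text
[ 0.57835816 -0.19232047  0.03048159]
[ 0.57848103 -0.19236225  0.03058871]
```

```bash
python3 -m jog '[[[0,0,7,0,-1],[0,0,7,0,-1],[0,0,6,0,-1],[0,0,1.5,0,-1],[0,0,0,0,-1],[0,0,0,0,-1]]]'
```

```text
t: 12.25
eef_pos: [0.5775, -0.1921, 0.0074]
tcp_rot: [1.0, 0.025, -0.0, -0.0]
ft_force: [-0.0, 0.4, -1.1]
grip_width: 0.0216
grasp_force: 46.6
```

```bash
python3 -m jog '[[[0,0,0,0,-0.2],[0,0,0,0,-0.2],[0,0,0,0,-0.2],[0,0,-15,0,-0.2],[0,0,-40,0,-0.2],[0,0,-45,0,0],[0,0,-45,0,0],[-30,40,0,0,1],[-30,40,-20,0,1],[0,0,0,0,1],[0,0,0,0,1]]]'
python3 pk.py pics/w5.png; python3 - <<'E'
from h import *
c=vision.capture("top"); cv2.imwrite("pics/top1.png",cv2.resize(c["img"][110:310,120:390],None,fx=2.9,fy=2.9))
E
```

```text
t: 13.35
eef_pos: [0.5234, -0.2729, 0.1716]
tcp_rot: [1.0, 0.024, 0.0, 0.0]
ft_force: [0.3, 0.5, -1.4]
grip_width: 0.0854
grasp_force: 0.0
[ 0.5237 -0.272   0.1711] 2.8499196528763524 [ 0.0001  0.0003 -1.    ]
bush 154 [180.8117 130.2662] [ 0.576  -0.1922] 0.011185250245034695 0.023819972962993985
bush 279 [190.1541 176.0753] [ 0.5259 -0.1975] 0.012040331028401852 0.024474258894149226
bush 270 [235.9111 175.937 ] [ 0.5286 -0.2491] 0.011767936870455742 0.023914394523870564
bush 372 [496.7688 213.6882] [ 0.5006 -0.5569] 0.027051804587244987 0.025982340863728637
bush 346 [450.9104 275.0809] [ 0.4089 -0.5279] 0.037392884492874146 0.02467525513818658
tray ((0.5789222717285156, -0.21975690126419067), (0.14915351569652557, 0.09880249947309494), 2.7803726196289062)
```

View pics/w5.png

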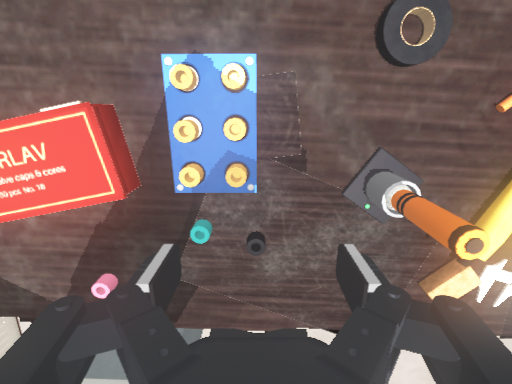

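Wrist view: all six pockets filled, the two new bushes at (183,77) and (186,130), tops level with the others. The look-alikes are untouched. Torch stands in its cup, tail at (470,243). Now locate the torch.

```bash
python3 - <<'E'
from h import *
np.set_printoptions(precision=4,suppress=True)
for n,b,bs in (("top",(275,190,312,225),None),("wrist",(340,140,500,270),None)):
    c=vision.capture(n)
    for zr in ((.143,.152),(.10,.12),(.07,.09),(.045,.055)):
        try: print(n,zr,cyl(c,b,zr))
        except Exception as e: print(n,zr,"none")
o=robot.observe(); print(o["eef_pos"],o["joints"])
E
```

```text
top (0.143, 0.152) (array([ 0.5164, -0.4211]), 0.012161148712038994, 95, np.float64(0.1518265153259868), array([ 0.5159, -0.4218]))
top (0.1, 0.12) (array([ 0.5151, -0.4202]), 0.011517793871462345, 21, np.float64(0.11848762427155712), array([ 0.5072, -0.4168]))
top (0.07, 0.09) (array([ 0.5163, -0.4207]), 0.011948507279157639, 22, np.float64(0.08969149393415199), array([ 0.507 , -0.4168]))
top (0.045, 0.055) (array([ 0.5164, -0.4209]), 0.02017664909362793, 88, np.float64(0.053989832105250324), array([ 0.5086, -0.4159]))
wrist (0.143, 0.152) (array([ 0.5202, -0.423 ]), 0.012845856137573719, 1011, np.float64(0.15142098186193564), array([ 0.5215, -0.4205]))
wrist (0.1, 0.12) (array([ 0.5202, -0.4223]), 0.012078219093382359, 515, np.float64(0.1199762443460238), array([ 0.5254, -0.4138]))
wrist (0.07, 0.09) (array([ 0.5204, -0.422 ]), 0.012160482816398144, 363, np.float64(0.08989164565134877), array([ 0.5255, -0.4138]))
wrist (0.045, 0.055) (array([ 0.5202, -0.4229]), 0.020658595487475395, 611, np.float64(0.05484181107631658), array([ 0.5269, -0.414 ]))
[ 0.524  -0.2711  0.1706] [-0.4775  0.4165  0.0932  1.2483  0.0002  2.6125]
```

```bash
python3 -m jog '[[[-2.9,37.3,0,0,1],[-2.9,37.3,0,0,1],[-2.9,37.3,0,0,1],[-2.9,37.4,0,0,1],[0,0,0,0,1],[0,0,0,-8.2,1],[0,0,0,-8.2,1],[0,0,0,-8.2,1],[0,0,0,-8.2,1],[0,0,0,-8.2,1],[0,0,0,-8.2,1],[0,0,0,-8.2,1],[0,0,0,0,1],[0,0,0,0,1]]]'
python3 - <<'E'
from h import *
o=robot.observe(); M=R.from_quat(o["tcp_rot"]).as_matrix(); print(o["eef_pos"],np.degrees(np.arctan2(M[1,0],M[0,0])),o["joints"])
d=np.array([.5195,-.4212])-o["eef_pos"][:2]; print("tool shift mm",1000*M[:2,:2].T@d)
E
```

```text
t: 14.95
eef_pos: [0.52, -0.4209, 0.1709]
tcp_rot: [0.866, 0.501, -0.0, -0.0]
ft_force: [0.6, -0.2, 0.6]
grip_width: 0.0852
grasp_force: 0.0
[ 0.52004242 -0.42090824  0.17091894] 60.089679394706344 [-6.80476820e-01  5.91979334e-01  3.73191197e-01  1.35244404e+00
  9.91437825e-05  1.41235303e+00]
tool shift mm [-0.52337267 -0.32469166]
```

```bash
python3 -m jog '[[[0,0,22,0,1],[0,0,22,0,1],[0,0,23,0,1],[0,0,0,0,1],[0,0,0,0,-1],[0,0,0,0,-1],[0,0,0,0,-1],[0,0,0,0,-1],[0,0,0,0,-1],[0,0,0,0,-1]]]' 30
python3 -m jog '[[[0,0,-12,0,-1],[0,0,-12,0,-1],[0,0,-9,0,-1],[0,0,0,0,-1],[0,0,0,0,-1]]]'
python3 - <<'E'
from h import *
np.set_printoptions(precision=4,suppress=True)
c=vision.capture("side"); cv2.imwrite("pics/s1.png",cv2.resize(c["img"][90:260,200:370],None,fx=3.5,fy=3.5,interpolation=cv2.INTER_CUBIC)); print(robot.observe()["eef_pos"])
E
```

```text
t: 15.95
eef_pos: [0.5198, -0.4219, 0.105]
tcp_rot: [0.865, 0.502, 0.0, 0.0]
ft_force: [-2.0, 0.3, 5.5]
grip_width: 0.0234
grasp_force: 29.1
t: 16.45
eef_pos: [0.5197, -0.4218, 0.1374]
tcp_rot: [0.865, 0.502, 0.0, 0.0]
ft_force: [-0.2, 0.4, -1.0]
grip_width: 0.0229
grasp_force: 29.7
[ 0.5196 -0.4217  0.1369]
```

View pics/s1.png

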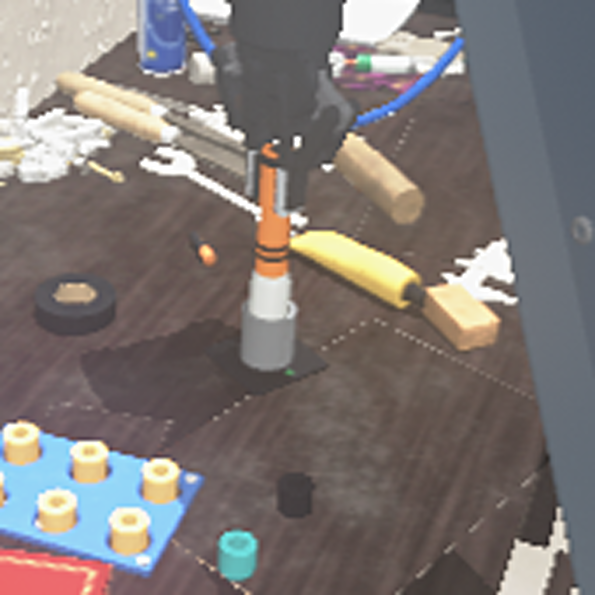

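Side view: torch held straight by the fingers, with its head (250,290) still about 1 cm in the cup. The tool can only stay vertical, so I'll use the fixed cup rim as a lever to pivot the torch between the pads.

```bash
python3 -m jog '[[[-8,0,0,0,-1],[-8,0,0,0,-1],[-8,0,0,0,-1],[-6,0,0,0,-1],[0,0,0,0,-1]]]' 25
python3 -m jog '[[[-9,0,1.6,0,-1],[-9,0,2.2,0,-1],[-9,0,3,0,-1],[0,0,0,0,-1]]]'
cat > tor.py <<'E'
from h import *
np.set_printoptions(precision=4,suppress=True)
import sys
def torch(n,roi):
    c=vision.capture(n); H,S,V=cv2.split(cv2.cvtColor(c["img"],cv2.COLOR_BGR2HSV)); 
    f=K(c); T=np.array(c["extrinsics"]); vv,uu=np.mgrid[0:384,0:512]
    D=np.stack([(uu-c["cx"])/f,-(vv-c["cy"])/f,-np.ones_like(uu)],-1)*c["range_z"][...,None]; X=D@T[:3,:3].T+T[:3,3]
    m=(H<14)&(S>130)&(V>60)&(X[...,2]>.055)&(X[...,2]<.25)
    for k in range(3): m&=(X[...,k]>roi[k][0])&(X[...,k]<roi[k][1])
    P=X[m]; ce=P.mean(0); 
    for _ in range(3):
        u,s,vt=np.linalg.svd(P-ce,full_matrices=False); a=vt[0]*np.sign(vt[0][2])
    print(n,len(P),"centre",ce,"axis",a,"tilt",np.degrees(np.arccos(a[2])),"yaw",np.degrees(np.arctan2(-a[1],-a[0])))
    return c
e=robot.observe()["eef_pos"]; roi=[(e[0]-.12,e[0]+.12),(e[1]-.12,e[1]+.12),(.055,.25)]; print(e)
for n in ("side","top"):
    try: c=torch(n,roi); cv2.imwrite(f"pics/{sys.argv[1]}_{n}.png",cv2.resize(c["img"][60:290,160:370],None,fx=2.6,fy=2.6,interpolation=cv2.INTER_CUBIC))
    except Exception as x: print(n,x)
E
python3 tor.py t1
```

```text
t: 17.0
eef_pos: [0.504, -0.4486, 0.1369]
tcp_rot: [0.865, 0.502, -0.0, -0.0]
ft_force: [0.3, 2.0, -1.3]
grip_width: 0.0233
grasp_force: 30.0
t: 17.4
eef_pos: [0.4905, -0.4724, 0.1299]
tcp_rot: [0.865, 0.502, -0.0, -0.0]
ft_force: [0.4, 1.4, -0.2]
grip_width: 0.0232
grasp_force: 30.9
[ 0.4905 -0.4724  0.1299]
side 229 centre [ 0.4993 -0.4484  0.1276] axis [-0.1726 -0.404   0.8983] tilt 26.060425099118014 yaw 66.86837235433872
top index 0 is out of bounds for axis 0 with size 0tor.py:10: RuntimeWarning: Mean of empty slice.
  P=X[m]; ce=P.mean(0);
  ret = um.true_divide(
```

```bash
python3 -m jog '[[[-7,0,3.5,0,-1],[-7,0,4,0,-1],[-7,0,4.2,0,-1],[-6,0,4.3,0,-1],[0,0,0,0,-1],[0,0,0,0,-1]]]'
python3 tor.py t2
```

```text
t: 18.1
eef_pos: [0.4777, -0.4949, 0.1141]
tcp_rot: [0.865, 0.502, -0.0, -0.0]
ft_force: [-0.8, 0.3, -0.4]
grip_width: 0.0234
grasp_force: 30.6
[ 0.4777 -0.4949  0.1141]
side 162 centre [ 0.4889 -0.4673  0.1214] axis [-0.2446 -0.5874  0.7715] tilt 39.51546478927923 yaw 67.3952119410924
top index 0 is out of bounds for axis 0 with size 0tor.py:10: RuntimeWarning: Mean of empty slice.
  P=X[m]; ce=P.mean(0);
  ret = um.true_divide(
```

View pics/t2_side.png

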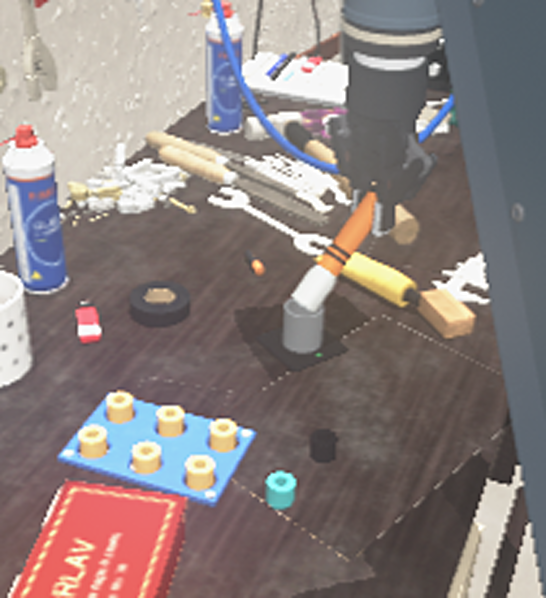

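Side view: torch slanted roughly 45° on the cup rim at (310,290), held by the tail end; nothing disturbed. Grip harder and lift clear.

```bash
python3 -m jog '[[[0,0,0,0,-1],[0,0,0,0,-1],[0,0,-10,0,-1],[0,0,-25,0,-1],[0,0,-25,0,-1],[0,0,0,0,-1],[0,0,0,0,-1]]]' 80
cat > ax.py <<'E'
from h import *
np.set_printoptions(precision=4,suppress=True)
o=robot.observe(); e=o["eef_pos"]; M=R.from_quat(o["tcp_rot"]).as_matrix(); g=e-.019*M[:,2]
print("tcp",e,"yaw",np.degrees(np.arctan2(M[1,0],M[0,0])))
for n in ("side","top","wrist"):
    c=vision.capture(n)
    f=K(c); T=np.array(c["extrinsics"]); vv,uu=np.mgrid[0:384,0:512]
    D=np.stack([(uu-c["cx"])/f,-(vv-c["cy"])/f,-np.ones_like(uu)],-1)*c["range_z"][...,None]; X=D@T[:3,:3].T+T[:3,3]
    q=(X-g)@M   # tool axes from the grasp point
    m=(c["range_z"]>0)&(q[...,0]>.02)&(q[...,0]<.12)&(abs(q[...,1])<.022)&(q[...,2]>-.01)&(q[...,2]<.12)&(X[...,2]>.03)
    P=q[m]
    if len(P)<30: print(n,len(P)); continue
    # fit cylinder (r 12 body /15 head) with axis through point p0, dir
    from scipy.optimize import least_squares
    def res(p):
        d=np.array([np.cos(p[0])*np.cos(p[1]),np.sin(p[1]),np.sin(p[0])*np.cos(p[1])]); w=P-np.array([0,p[2],p[3]]); t=w@d
        r=np.linalg.norm(w-t[:,None]*d,axis=1); return r-np.where(t>p[4],.015,.012)
    best=min((least_squares(res,[.78,0,0,0,L],loss="soft_l1",f_scale=.002) for L in (.075,.08,.085,.09)),key=lambda s:s.cost)
    p=best.x; d=np.array([np.cos(p[0])*np.cos(p[1]),np.sin(p[1]),np.sin(p[0])*np.cos(p[1])]); w=P-np.array([0,p[2],p[3]]); t=w@d
    far=np.percentile(t,99.5); print(n,len(P),"dip deg",np.degrees(p[0]),"side deg",np.degrees(p[1]),"p0",p[2:4],"L",p[4],"tmax",far,"rms",np.sqrt((res(p)**2).mean()),"lens(112+)",M@(np.array([0,p[2],p[3]])+far*d)+g)
E
python3 ax.py
```

```text
t: 18.9
eef_pos: [0.4783, -0.495, 0.1752]
tcp_rot: [0.865, 0.502, 0.0, 0.001]
ft_force: [-0.0, 0.1, -2.4]
grip_width: 0.0224
grasp_force: 78.5
tcp [ 0.4783 -0.495   0.1752] yaw 60.28635568474688
side 431 dip deg 46.122869069005816 side deg 0.29110200253934343 p0 [ 0.0015 -0.0084] L 0.08500004114501401 tmax 0.12426308607350171 rms 0.0015088391828746662 lens(112+) [ 0.5229 -0.4213  0.113 ]
top 0
wrist 5900 dip deg 45.86493506284032 side deg -0.12089935384869391 p0 [ 0.001  -0.0048] L 0.08500000793947458 tmax 0.11926974190099054 rms 0.0005685061105990662 lens(112+) [ 0.5202 -0.4233  0.1134]
```

```bash
python3 -m jog '[[[22.8,-8.3,0,0,-1],[22.8,-8.3,0,0,-1],[22.8,-8.3,0,0,-1],[22.8,-8.3,0,0,-1],[22.8,-8.4,0,0,-1],[22.8,-8.4,0,0,-1],[0,0,12,0,-1],[0,0,12,0,-1],[0,0,11.5,0,-1],[0,0,0,0,-1],[0,0,0,0,-1],[0,0,0,0,-1]]]' 80
python3 ax.py; python3 - <<'E'
from h import *
c=vision.capture("side"); cv2.imwrite("pics/fin.png",cv2.resize(c["img"][60:290,160:370],None,fx=2.6,fy=2.6,interpolation=cv2.INTER_CUBIC))
E
```

```text
t: 20.25
eef_pos: [0.5024, -0.3516, 0.1392]
tcp_rot: [0.865, 0.502, 0.0, 0.0]
ft_force: [-0.7, 0.3, -1.9]
grip_width: 0.0223
grasp_force: 78.6
tcp [ 0.5024 -0.3516  0.1392] yaw 60.252001127139444
side 502 dip deg 45.67662134380045 side deg 0.09590032501015282 p0 [ 0.0014 -0.0073] L 0.085 tmax 0.12238131273030295 rms 0.0012015665993250523 lens(112+) [ 0.5462 -0.2782  0.078 ]
top 0
wrist 5897 dip deg 45.913460960728216 side deg 0.0009532066798576312 p0 [ 0.0017 -0.0065] L 0.085 tmax 0.11887527092534952 rms 0.0005665098412955356 lens(112+) [ 0.545  -0.2807  0.0793]
```

View pics/fin.png

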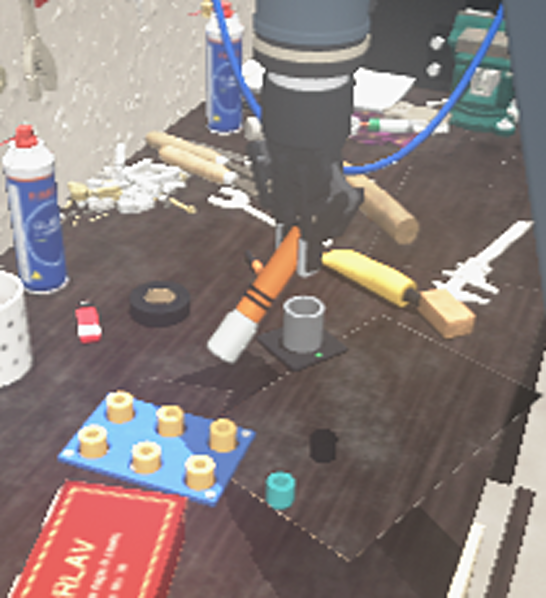

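The final side view shows the torch at about 45° in the fingers, lens near (230,345) and pointing at the tray. All six bushes are seated and the bystanders are unmoved. Handing in.

```bash
python3 -c "
from bench import job
print(job.finish_job())"
```

```text
the job is handed in; nothing more can be done
None
```

The job is handed in after about 20 s of the 54 s: both loose bushes stand in the two empty pockets, level with the other four, and the torch is held at about 45° with its lens about 10 cm from the tray's middle and aimed at it.

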